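# Fit the castor that suits the socket of an upturned dolly

## Task

One fixed castor is missing from the upturned dolly: feel how deep the empty leg's socket is by gently lowering the depth rod to its bottom, then stand the rod back in its hole in the tool block. From the rack take the one castor whose stem is as long as the socket is deep and push it gently, fully home, with its collar down on the leg and its wheel lined up with the dolly's other fixed wheel. Leave the other two castors in the rack and everything else on the bench where it is.

Things in the scene. Friction and masses are not known exactly. Their poses are not given: they have to be found in the camera images.
- socket_mouth (a point): Centre of the mouth of the empty castor socket, on top of the dolly's empty corner leg, 75 mm above the bench. Blind round hole 13.5 mm wide, straight down, no chamfer. 12 mm down on the dolly's +x side a sprung tongue juts 2 mm in: it clears a thin rod kept central and grips a stem, which must be pushed, at roughly 5 N, all the way. Castor home: its axle 38 mm above this point.
- dolly: White slotted-angle dolly fixed upside down on the bench, 300 x 300 mm, rim 36 mm high; square corner legs, 37 mm wide, 75 mm high, 130 mm from the centre each way; three carry castors (wheel tops at 138 mm), the one at (-130, +130) mm is empty: it is the leg with a 24, a 36 or a 48 mm deep socket, all alike outside. Origin at the centre on the bench; x the way its fixed wheels roll, z up.
- rod_handle (a point): Depth rod: middle of its round aluminium handle (16 mm thick, 60 mm long), 34 mm above the underside of its shoulder disc (22 mm wide, 4 mm thick). Below the shoulder a 6 mm steel rod goes 62 mm down, end rounded. It stands upright in the tool block, shoulder on the block's top, this point 104 mm above the bench. z up along the rod. About 70 g.
- rod_tip (a point): Tip of the depth rod, on its centre line, 96 mm below the middle of the handle (8 mm above the bench while the rod stands in the block).
- rod_hole (a point): Mouth of the depth rod's own hole in the fixed wooden tool block, on its top, 70 mm above the bench; hole 11 mm wide, 67 mm deep. Block 50 x 120 x 70 mm (x, y, z of this frame), the hole 32 mm from its middle towards -y. Short hex keys stand 22 to 33 mm high in it, 50 to 76 mm from the hole towards +y.
- castor_rack: Holder of the spare castors: fixed white strip 250 mm long (along its y), 28 mm wide, top 64 mm above the bench, on two end feet. Three castors hang stem-down in 18 mm holes at its middle and 80 mm either side, collars on the strip; which hangs where changes. Origin on the bench under its middle.
- castor_short_axle (a point): Spare fixed castor, short stem (24 mm), hung stem-down in the rack. Point: middle of the wheel axle, over the stem, 38 mm above the collar's underside. z up, x the rolling way, y the axle. Grip the flat fork cheeks, 27 mm apart along y, 24 mm wide, 6 to 48 mm above that underside. Wheel 50 x 18 mm, its top at 63 mm; collar 26 mm; stem 12 mm thick, last 4 mm tapering to 8. About 160 g.
- castor_short_tip (a point): Tip of the short stem, on its centre line, 24 mm below the underside of the collar.
- castor_medium_axle (a point): Spare fixed castor, medium stem (36 mm), hung stem-down in the rack. Point: middle of the wheel axle, over the stem, 38 mm above the collar's underside. z up, x the rolling way, y the axle. Grip the flat fork cheeks, 27 mm apart along y, 24 mm wide, 6 to 48 mm above that underside. Wheel 50 x 18 mm, its top at 63 mm; collar 26 mm; stem 12 mm thick, last 4 mm tapering to 8. About 160 g.
- castor_medium_tip (a point): Tip of the medium stem, on its centre line, 36 mm below the underside of the collar.
- castor_long_axle (a point): Spare fixed castor, long stem (48 mm), hung stem-down in the rack. Point: middle of the wheel axle, over the stem, 38 mm above the collar's underside. z up, x the rolling way, y the axle. Grip the flat fork cheeks, 27 mm apart along y, 24 mm wide, 6 to 48 mm above that underside. Wheel 50 x 18 mm, its top at 63 mm; collar 26 mm; stem 12 mm thick, last 4 mm tapering to 8. About 160 g.
- castor_long_tip (a point): Tip of the long stem, on its centre line, 48 mm below the underside of the collar.
- spanner_grip (a point): Steel spanner 160 mm long lying on the bench; point on its handle. Bystander, loose, to be left where it is.
- mallet: Rubber-headed hammer lying on the bench. Bystander, loose, to be left where it is.
- worn_castor: Worn-out castor with a 10 mm stub of broken stem, lying on its side; not to be fitted. Bystander, loose, to be left where it is.
- grease_jar: Jar, 64 mm across and 60 mm high. Bystander, loose, to be left where it is.
- tape_roll: Roll of tape, 90 mm across, 24 mm high. Bystander, loose, to be left where it is.
- spare_insert: Loose black sleeve, 32 mm across and 30 mm high. Bystander, loose, to be left where it is.
There are look-alikes about, which are no part of the job. What is shaped like the part that bears castor_short_axle but green is not meant. Leave any blue look-alike of the part that bears rod_handle alone.

How it is judged:
By the outcome, as a careful person would: the job done as asked, in the order asked, and still so for the second after the job is handed in, with the robot touching nothing.
It also fails if it takes over 64 s, if anything falls off the work surface, if the arm or the gripper's body presses on something with over 40 N, if the wrist force passes 120 N, or if a joint passes its speed limit or range.

## Robot

A 6-joint arm with a two-finger parallel gripper is mounted at the origin on the work surface. World frame = base frame: x ahead of the robot, y to its left, z up, the work surface at z = 0. Lengths are in mm, angles in rad, forces in N, time in s.
With the tool pointing down it reaches from about 325 to 775 mm from the base axis. Payload 5.5 kg.
Tool frame: the origin (TCP) lies between the finger pads; the fingertips stand 22 mm ahead of it and the grasp point (between the pads) lies 3 mm ahead of it (nose_length is the distance from the TCP to the fingertips, in mm); z points along the fingers, y is the direction in which the jaws open and shut (so a half turn about z gives the same grasp; the last joint's range is limited). The gripper opens to 85 mm and grips with 20 to 120 N. Pads are 22 mm wide; open, the fingers measure 114 mm over their backs; the gripper's body (76 mm by 85 mm) begins 54 mm behind the grasp point. The pads swing forward as they close: fully open they stand 13 mm farther back than shut.
Start: joints at [-1.393, 0.091, 1.231, -0, 1.82, -0.057], TCP at [139.588, -583.551, 253.275] pointing down, gripper open.
Joint ranges: [-2.87, 2.87], [-0.86, 2.18], [0.17, 2.46], [-1.51, 4.65], [0.06, 2.69], [-2.65, 2.65]. Speed limits (rad/s): [2.57, 2.57, 3.01, 3.14, 3.14, 3.14].

## Interface

Orientations are given as a 3x3 rotation matrix whose columns are the frame's x, y, z axes.
In Python, from station import state, camera, get_calibration, job_done, cut_out, mark_of, nose_length gives the robot as it stands.
- The arm moves only by the tool arm_command, never from a script. Its argument "increments" is a list of rows, each a list of 3 entries, a list of its own where there are three numbers: the closure, from 0 (fully open) to 1 (shut), then the shift along the world's x, y, z in m, then the turn about the world's z in degrees. A call has exactly 10 rows; each row shifts and turns the pose as measured when the row begins; what a row does not reach is not made up. A row lasts 1/10 s, in which the tool goes at most 50 mm and 8.59 degrees, less where a joint would pass 70% of its speed; a pose out of reach is approached as far as the arm can. A call is refused whole if a number of a shift passes 0.05 or a number of a turn 8.59, either way. A call with a gripper value outside its range is refused whole. The fingers move at their own pace and stop on an object; the grip force is fixed at half the most. Time passes only in rows, so rows that do not move let the fingers close, or fill a call up. It gives the time, the measured TCP pose, the force and the opening at its end, in the units of the state.
- state(): the state, without advancing time (a new reading comes with each control period).
- camera(name): name is "side" or "top" or "wrist"; returns the picture (480x640x3 uint8, blue, green, red); there is no depth.
- get_calibration(name): a dict with "K" (3x3 intrinsics, pixels), "eye" and "orientation" of the camera in the world. Camera axes: x right, y down, z forward; pixel columns grow to the right and rows downward; lengths in mm; the calibration is good to about 2 mm. A picture is of the moment at which its call begins: read the wrist's pose just before it. get_calibration takes no time and is no camera call; for the wrist camera it gives the pose at the moment of the call.
- job_done(): hands the job in, once; it reports no verdict.
Trained networks look in the newest picture that a camera, given by its name, has taken for a name from the list of things; names that differ only in an ending like _2 or _b are one class to them, and where a whole thing is asked for, a point or a joint stands for the part that bears it (a point fixed in the world has none). Each returns a list of dicts, best first, with "score" (0 to 1); they miss things now and then, are a little off and sometimes report something else, mostly with a low value. They report only what shows in the picture. A call takes as long as a camera call. They do not tell look-alikes from the thing itself.
- cut_out(camera, thing): "region" (480x640 bool, what is visible of it) and "box" ([left, top, right, bottom] in pixels, round what is visible of it).
- mark_of(camera, thing): "location" ([column, row] in pixels: a listed point, or the origin of a listed thing).
The state is a dict: "time_s": time; "joint_pos": joint angles; "dq": joint speeds; "joint_efforts": joint torques, N m; "ee_pos": TCP position; "orientation": TCP orientation; "force": force on the tool from outside, world axes, zero at the start; "wrist_torque": the same for the moment, N m; "opening": finger opening in mm.
Only numpy, scipy, OpenCV 4.12 (cv2) and the standard library are available. Lean on these libraries where they do the work, as an engineer would, in place of code of your own. Each camera call takes 0.05 s, during which the arm holds its last target. There are 200 camera calls.

## Working session

There is one attempt and no reset: what is moved stays moved. The work goes in short steps, Python scripts to look and compute and a tool call to move; the robot and the scene stay as the last step left them, time stands still between calls to the robot, and variables do not carry over. Pictures are saved under pics/ and viewed, about 8 in all and at most 12, crops included, and the job is handed in when it is done.

Besides the shell and the picture viewer there is one more tool, called after "Emit:" as name(argument=value, ...), one argument or row to a line, values as JSON. arm_command: Moves the arm, as the interface text tells. Its arguments: {"type":"object","properties":{"increments":{"type":"array"}},"required":["increments"]}

```bash
mkdir -p pics; ls; cat > h.py <<'E'
import numpy as np, cv2
from station import *
def ray(cal,px):
    K=np.array(cal["K"]);R=np.array(cal["orientation"]);e=np.array(cal["eye"],float)
    d=R@np.linalg.inv(K)@np.array([px[0],px[1],1.]);return e,d/np.linalg.norm(d)
def atz(cal,px,z):
    e,d=ray(cal,px);return e+d*(z-e[2])/d[2]
def tri(*rays):
    A=np.zeros((3,3));b=np.zeros(3)
    for e,d in rays:
        P=np.eye(3)-np.outer(d,d);A+=P;b+=P@e
    p=np.linalg.solve(A,b)
    return p,[np.linalg.norm((np.eye(3)-np.outer(d,d))@(p-e)) for e,d in rays]
def proj(cal,p):
    K=np.array(cal["K"]);R=np.array(cal["orientation"]);q=K@(R.T@(np.array(p,float)-np.array(cal["eye"])));return q[:2]/q[2]
E
python3 - <<'E'
from h import *
for c in ["top","side","wrist"]:
    im=camera(c);cv2.imwrite(f"pics/{c}0.png",im);cal=get_calibration(c);print(c,np.round(cal["eye"]),np.round(cal["orientation"],2).tolist(),np.round(cal["K"]).tolist())
    for t in ["socket_mouth","dolly","rod_handle","rod_tip","rod_hole","castor_rack","castor_short_axle","castor_medium_axle","castor_long_axle","castor_short_tip","castor_medium_tip","castor_long_tip"]:
        print(t,[(np.round(m["location"],1).tolist(),round(m["score"],2)) for m in mark_of(c,t)[:4]])
s=state();print(s["time_s"],s["force"],s["opening"],np.round(s["orientation"],3).tolist())
E
```

```text
pics
top [ 268.  -54. 1415.] [[0.07, -0.97, 0.21], [-1.0, -0.07, 0.01], [0.0, -0.21, -0.98]] [[528.0, 0.0, 321.0], [0.0, 528.0, 231.0], [0.0, 0.0, 1.0]]
socket_mouth [([330.2, 252.2], 0.75)]
dolly [([374.4, 208.3], 0.94), ([157.6, 262.3], 0.67)]
rod_handle [([239.1, 323.1], 0.63), ([375.3, 212.0], 0.53), ([234.6, 286.4], 0.5)]
rod_tip []
rod_hole [([376.6, 209.6], 0.72), ([234.5, 289.0], 0.67)]
castor_rack []
castor_short_axle [([235.1, 247.4], 0.63), ([177.5, 235.8], 0.59)]
castor_medium_axle [([159.1, 261.3], 0.65)]
castor_long_axle [([195.6, 212.8], 0.52), ([328.8, 248.9], 0.46)]
castor_short_tip []
castor_medium_tip []
castor_long_tip [([206.7, 217.3], 0.79)]
side [-126.  610.  859.] [[-0.7, -0.44, 0.56], [-0.71, 0.45, -0.54], [-0.02, -0.78, -0.63]] [[575.0, 0.0, 312.0], [0.0, 575.0, 248.0], [0.0, 0.0, 1.0]]
socket_mouth [([334.4, 256.9], 0.94)]
dolly [([329.7, 231.8], 0.76)]
rod_handle [([381.6, 381.1], 0.8), ([403.5, 283.1], 0.72), ([293.8, 339.0], 0.58)]
rod_tip [([335.5, 394.2], 0.56)]
rod_hole [([294.7, 353.7], 0.95)]
castor_rack []
castor_short_axle [([178.5, 350.5], 0.95), ([254.2, 326.7], 0.68), ([334.9, 258.9], 0.22), ([160.6, 289.3], 0.19)]
castor_medium_axle [([183.3, 388.0], 0.72)]
castor_long_axle [([173.7, 320.2], 0.58), ([352.0, 341.4], 0.29), ([190.3, 413.6], 0.28)]
castor_short_tip [([256.8, 348.3], 0.87), ([188.0, 374.3], 0.61)]
castor_medium_tip [([188.8, 414.7], 0.97)]
castor_long_tip []
wrist [ 205. -567.  374.] [[0.23, -0.94, -0.26], [-0.97, -0.22, -0.06], [-0.0, 0.27, -0.96]] [[404.0, 0.0, 314.0], [0.0, 404.0, 232.0], [0.0, 0.0, 1.0]]
socket_mouth []
dolly []
rod_handle []
rod_tip []
rod_hole []
castor_rack []
castor_short_axle []
castor_medium_axle []
castor_long_axle []
castor_short_tip []
castor_medium_tip []
castor_long_tip []
1.95 [0.14866649 0.79505486 1.02485963] 85.70320537805453 [[0.973, 0.233, -0.0], [0.233, -0.973, 0.0], [0.0, -0.0, -1.0]]
```

View pics/top0.png

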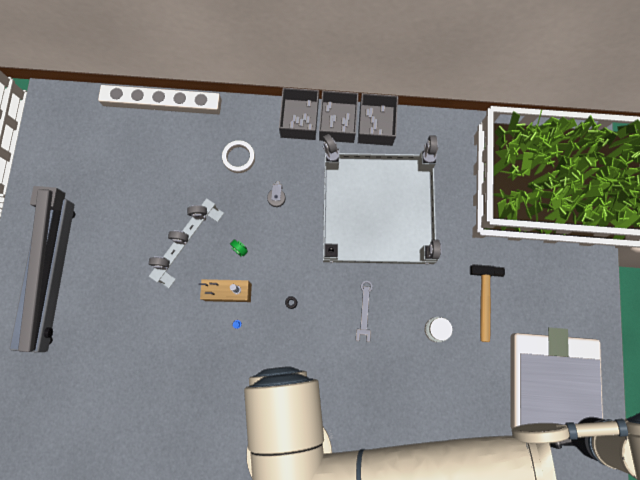

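View pics/side0.png

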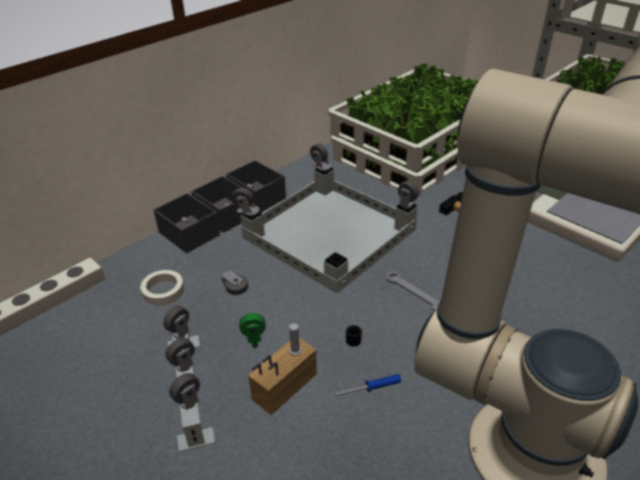

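```bash
python3 - <<'E'
from h import *
T=get_calibration("top");S=get_calibration("side")
P={"socket":((330.2,252.2),(334.4,256.9)),"dolly":((374.4,208.3),(329.7,231.8)),"handle":((234.6,286.4),(293.8,339)),"hole":((234.5,289),(294.7,353.7)),
"cfar":((195.6,212.8),(173.7,320.2)),"cmid":((177.5,235.8),(178.5,350.5)),"cnear":((159.1,261.3),(183.3,388))}
for k,(a,b) in P.items():
    p,r=tri(ray(T,a),ray(S,b));print(k,p.round(1),np.round(r,1))
for n,px in dict(spanner=(365,310),jar=(439,329),insert=(291,302),blue=(237,324),green=(239,247),worn=(277,197)).items(): print(n,atz(T,px,20).round())
im=cv2.imread("pics/side0.png")[270:450,120:360];a=cv2.resize(im,None,fx=3.3,fy=3.3,interpolation=cv2.INTER_CUBIC);cv2.imwrite("pics/s1.png",a)
E
```

```text
socket [507.1 -63.3  84.6] [3.5 3.5]
dolly [ 644.1 -180.5   15.2] [3.9 3.9]
handle [395.8 164.9 100.3] [2.1 2.1]
hole [391.7 169.3  68.5] [2.8 2.8]
cfar [578.3 286.8 105. ] [2. 2.]
cmid [513.6 323.2 105.4] [0.2 0.2]
cnear [445.7 361.8 100.8] [0.6 0.6]
spanner [ 369. -168.   20.]
jar [ 335. -362.   20.]
insert [376.  27.  20.]
blue [308. 163.  20.]
green [512. 179.  20.]
worn [658.  90.  20.]
```

View pics/s1.png

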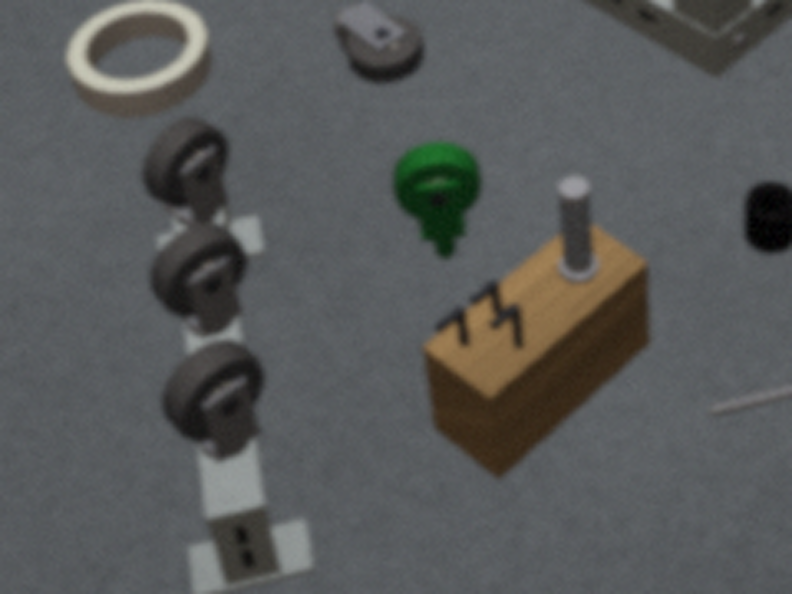

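Emit:
arm_command(
  increments=[
    [0,[0.03,0.04,0],8.5],
    [0,[0.03,0.04,0],8.5],
    [0,[0.03,0.04,0],8.5],
    [0,[0.03,0.04,0],8.5],
    [0,[0.03,0.04,0],8.5],
    [0,[0.03,0.04,0],8.5],
    [0,[0.03,0.04,0],8.5],
    [0,[0.03,0.04,0],8.5],
    [0,[0.015,0.045,0],8.5],
    [0,[0,0.045,0],0],
  ],
)

```text
time_s: 2.95
ee_pos: [393.3, -168.6, 249.4]
orientation: [[-0.019, 1.0, -0.001], [1.0, 0.019, -0.001], [-0.001, -0.001, -1.0]]
force: [0.8, 0.4, 0.3]
opening: 85.8
```

Emit:
arm_command(
  increments=[
    [0,[0,0.045,0],0],
    [0,[0,0.045,0],0],
    [0,[0,0.045,0],0],
    [0,[0,0.045,0],0],
    [0,[0,0.045,0],0],
    [0,[0,0.045,0],0],
    [0,[0,0.045,0],0],
    [0,[0,0.03,0],0],
    [0,[0,0,0],0],
    [0,[0,0,0],0],
  ],
)

```text
time_s: 3.95
ee_pos: [389.1, 195.5, 251.1]
orientation: [[-0.028, 1.0, 0.006], [1.0, 0.028, 0.001], [0.001, 0.006, -1.0]]
force: [0.7, -0.2, 0.1]
opening: 85.6
```

```bash
cat > look.py <<'E'
from h import *
import sys
n=sys.argv[1];things=sys.argv[2:]
im=camera("wrist");cal=get_calibration("wrist");cv2.imwrite(f"pics/{n}.png",im)
import pickle
r={t:[(np.round(m["location"],1).tolist(),round(m["score"],2)) for m in mark_of("wrist",t)[:4]] for t in things}
pickle.dump((cal,r),open(f"{n}.pkl","wb"))
for k,v in r.items(): print(k,v)
s=state();print(s["ee_pos"].round(1) if hasattr(s["ee_pos"],"round") else s["ee_pos"])
E
python3 look.py w1 rod_handle rod_hole castor_short_axle castor_medium_axle castor_long_axle
```

```text
rod_handle [([181.2, 320.1], 0.74), ([316.7, 262.1], 0.6)]
rod_hole [([314.5, 250.0], 0.77)]
castor_short_axle [([452.2, 241.5], 0.88), ([520.2, 26.4], 0.59)]
castor_medium_axle []
castor_long_axle [([617.7, 100.7], 0.77), ([542.8, 102.7], 0.24)]
[389.6 194.2 251.2]
```

View pics/w1.png

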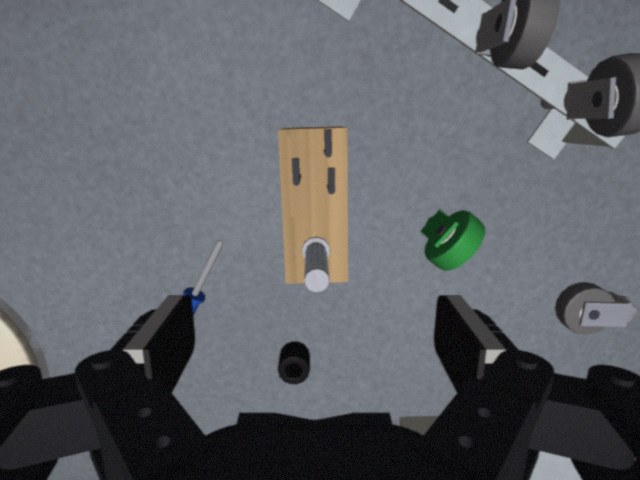

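```bash
python3 - <<'E'
from h import *
import pickle
c,r=pickle.load(open("w1.pkl","rb"));T=get_calibration("top");S=get_calibration("side")
print("hole@70",atz(c,(314.5,250),70),"hole tri",tri(ray(c,(314.5,250)),ray(S,(294.7,353.7))))
print("mid@104",atz(c,(316.7,262.1),104),"top@134",atz(c,(317,283),134),tri(ray(c,(316.7,262.1)),ray(S,(293.8,339)),ray(T,(234.6,286.4))))
print("far@102",atz(c,(617.7,100.7),102),"mid@102",atz(c,(520.2,26.4),102))
# block corners @70
for p in [(279,130),(347,128),(348,281),(285,283)]: print(atz(c,p,70).round(1))
print(np.round(c["eye"]),np.round(c["orientation"],2).tolist())
E
```

```text
hole@70 [391.03232773 164.67098525  70.        ] hole tri (array([391.56456788, 164.24145168,  64.54539656]), [np.float64(1.3644563430640742), np.float64(1.3644563430641148)])
mid@104 [392.265616   166.89818058 104.        ] top@134 [392.17299386 163.67943036 134.        ] (array([394.25873276, 165.4371281 , 101.48125417]), [np.float64(1.998225785356322), np.float64(1.4657851588682052), np.float64(3.073620796698851)])
far@102 [581.41899525 280.52219557 102.        ] mid@102 [511.79123202 321.69356341 102.        ]
[362.7 255.4  70. ]
[411.9 258.2  70. ]
[418.7 139.2  70. ]
[368.1 136.2  70. ]
[386. 264. 372.] [[1.0, 0.03, 0.01], [0.03, -0.96, -0.27], [0.01, 0.27, -0.96]]
```

Emit:
arm_command(
  increments=[
    [0,[0.001,-0.012,0],0],
    [0,[0.001,-0.012,0],0],
    [0,[0,-0.004,0],0],
    [0,[0,0,-0.03],0],
    [0,[0,0,-0.03],0],
    [0,[0,0,-0.03],0],
    [0,[0,0,-0.02],0],
    [0,[0,0,0],0],
    [0,[0,0,0],0],
    [0,[0,0,0],0],
  ],
)

```text
time_s: 5.25
ee_pos: [393.1, 157.7, 141.3]
orientation: [[-0.015, 1.0, 0.013], [1.0, 0.014, 0.003], [0.002, 0.013, -1.0]]
force: [-0.8, 0.1, 0.2]
opening: 85.3
```

Emit:
arm_command(
  increments=[
    [0,[-0.001,0.006,0],0],
    [0,[0,0,0],0],
    [0,[0,0,0],0],
    [0,[0,0,-0.015],0],
    [0,[0,0,-0.015],0],
    [0,[0,0,0],0],
    [0,[0,0,0],0],
    [0,[0,0,0],0],
    [0,[0,0,0],0],
    [0,[0,0,0],0],
  ],
)

```text
time_s: 6.25
ee_pos: [393.2, 164.6, 111.9]
orientation: [[-0.015, 1.0, 0.018], [1.0, 0.015, 0.004], [0.004, 0.018, -1.0]]
force: [0.0, -0.3, 0.5]
opening: 85.8
```

Emit:
arm_command(
  increments=[
    [1,[0,0,0],0],
    [1,[0,0,0],0],
    [1,[0,0,0],0],
    [1,[0,0,0],0],
    [1,[0,0,0],0],
    [1,[0,0,0],0],
    [1,[0,0,0],0],
    [1,[0,0,0],0],
    [1,[0,0,0],0],
    [1,[0,0,0],0],
  ],
)

```text
time_s: 7.25
ee_pos: [393.5, 164.8, 113.1]
orientation: [[-0.015, 1.0, 0.019], [1.0, 0.015, 0.005], [0.004, 0.019, -1.0]]
force: [-0.9, -0.3, 0.2]
opening: 14.7
```

Emit:
arm_command(
  increments=[
    [1,[0,0,0.02],0],
    [1,[0,0,0.02],0],
    [1,[0,0,0.02],0],
    [1,[0,0,0.02],0],
    [1,[0,0,0.02],0],
    [1,[0,0,0],0],
    [1,[0,0,0],0],
    [1,[0,0,0],0],
    [1,[0,0,0],0],
    [1,[0,0,0],0],
  ],
)

```text
time_s: 8.25
ee_pos: [391.7, 164.0, 210.0]
orientation: [[-0.015, 1.0, 0.011], [1.0, 0.015, 0.002], [0.002, 0.012, -1.0]]
force: [0.9, -1.0, -1.0]
opening: 14.8
```

Emit:
arm_command(
  increments=[
    [1,[0.02,-0.03,0],0],
    [1,[0.02,-0.03,0],0],
    [1,[0.02,-0.03,0],0],
    [1,[0.02,-0.03,0],0],
    [1,[0.02,-0.03,0],0],
    [1,[0.01,-0.03,0],0],
    [1,[0,-0.03,0],0],
    [1,[0,-0.03,0],0],
    [1,[0,-0.015,0],0],
    [1,[0,0,0],0],
  ],
)

```text
time_s: 9.25
ee_pos: [502.1, -100.8, 201.0]
orientation: [[-0.019, 1.0, -0.001], [1.0, 0.019, 0.004], [0.004, -0.001, -1.0]]
force: [-1.1, 1.0, -0.3]
opening: 14.4
```

```bash
python3 look.py w2 socket_mouth dolly
```

```text
socket_mouth []
dolly [([479.6, 308.1], 0.75)]
[502.3 -98.4 201.5]
```

View pics/w2.png

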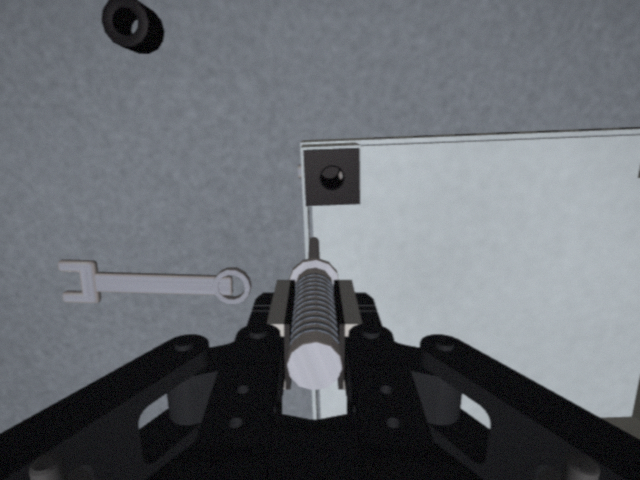

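```bash
python3 - <<'E'
from h import *
import pickle
c,r=pickle.load(open("w2.pkl","rb"));S=get_calibration("side");T=get_calibration("top")
im=cv2.imread("pics/w2.png");g=cv2.cvtColor(im,cv2.COLOR_BGR2GRAY)
sub=g[135:220,290:375];m=((sub<110)).astype(np.uint8);n,l,st,ce=cv2.connectedComponentsWithStats(m)
for i in range(1,n):
    if st[i][4]>300:print("leg comp",st[i],ce[i]+[290,135])
cs,_=cv2.findContours(m,0,2);k=max(cs,key=cv2.contourArea);rr=cv2.minAreaRect(k);print(rr[0][0]+290,rr[0][1]+135,rr[1:])
m2=(g[160:195,318:347]<35).astype(np.uint8);ys,xs=np.where(m2);print("dark",xs.mean()+318,ys.mean()+160,len(xs))
p=(rr[0][0]+290,rr[0][1]+135)
for q in (p,(332,177)):print(atz(c,q,75),tri(ray(c,q),ray(S,(334.4,256.9)))[0])
print("tip proj",proj(c,(502.3,-98.4,96.4)), "shoulder",proj(c,(502.3,-98.4,158)))
# dolly edges on rim z=36
a,b=atz(c,(303,144),36),atz(c,(639,130),36);d=b-a;print(a,b,np.degrees(np.arctan2(d[1],d[0])))
a,b=atz(c,(302,144),36),atz(c,(310,235),36);d=b-a;print(a,b,np.degrees(np.arctan2(d[0],-d[1])))
tp=[atz(T,q,36) for q in [(324,262),(435,262),(435,153),(325,155)]]
for i in range(4):print(tp[i].round(),np.linalg.norm(tp[i]-tp[i-1]).round())
z=[atz(T,q,36) for q in [(324,262),(435,262)]];d=z[0]-z[1];print(np.degrees(np.arctan2(-d[0],d[1])))
E
```

```text
leg comp [  14   13   56   59 3073] [331.74877969 176.41750732]
331.961856842041 176.66082763671875 ((56.44172286987305, 55.44275665283203), 87.39744567871094)
dark 331.37546468401484 181.48698884758363 269
[511.69132852 -64.64269269  75.        ] [511.53592373 -63.39300482  82.78043404]
[511.72137361 -64.84946235  75.        ] [511.61431781 -63.56629627  82.63719815]
tip proj [315.51148798 239.20163241] shoulder [315.92333294 279.19662275]
[492.69978113 -47.59250764  36.        ] [723.23955179 -33.4066366   36.        ] 3.5211583061496854
[492.0067142 -47.606864   36.       ] [ 498.73510941 -113.04064739   36.        ] 5.870950112549103
[485. -51.  36.] 299.0
[ 507. -344.   36.] 293.0
[ 812. -335.   36.] 305.0
[783. -32.  36.] 304.0
4.269813389871709
```

Emit:
arm_command(
  increments=[
    [1,[0.004,0.01,0],0],
    [1,[0.004,0.01,0],0],
    [1,[0.001,0.008,0],0],
    [1,[0,0,0],0],
    [1,[0,0,0],0],
    [1,[0,0,0],0],
    [1,[0,0,0],0],
    [1,[0,0,0],0],
    [1,[0,0,0],0],
    [1,[0,0,0],0],
  ],
)

```text
time_s: 10.4
ee_pos: [512.2, -63.9, 201.9]
orientation: [[-0.028, 1.0, 0.001], [1.0, 0.028, 0.006], [0.006, 0.001, -1.0]]
force: [-0.1, 0.7, -0.2]
opening: 14.5
```

```bash
python3 look.py w3 socket_mouth; python3 - <<'E'
from h import *
import pickle
c,r=pickle.load(open("w3.pkl","rb"));im=cv2.imread("pics/w3.png")
u=proj(c,(511.7,-64.7,75));print("socket proj",u,[proj(c,(511.7+a,-64.7+b,75)).round(1).tolist() for a,b in [(6.75,0),(-6.75,0),(0,6.75)]]);e=state()["ee_pos"];print("tip proj",proj(c,(e[0],e[1],e[2]-105.1)),e,state()["orientation"].round(3)[:,2])
x,y=int(u[0]),int(u[1]);cv2.imwrite("pics/w3c.png",cv2.resize(im[y-90:y+60,x-100:x+100],None,fx=4,fy=4,interpolation=cv2.INTER_CUBIC));print("crop origin",x-100,y-90)
E
```

```text
socket_mouth []
[512.2 -63.8 201.9]
socket proj [313.70736644 232.79273063] [[324.3, 233.1], [303.1, 232.5], [314.0, 222.5]]
tip proj [314.68087425 241.33602758] [512.22996519 -63.83245953 201.93735128] [ 0.001  0.006 -1.   ]
crop origin 213 142
```

View pics/w3c.png

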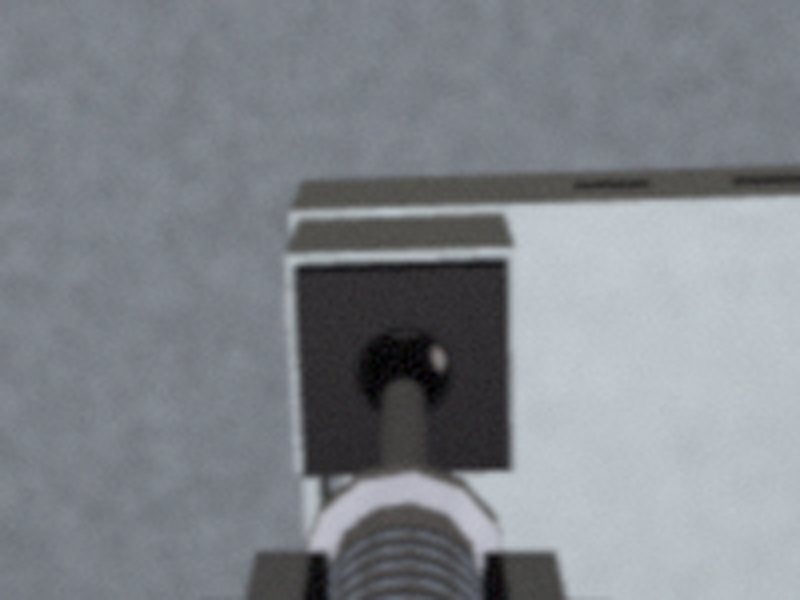

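Emit:
arm_command(
  increments=[
    [1,[-0.0012,-0.0017,0],0],
    [1,[0,0,0],0],
    [1,[0,0,-0.008],0],
    [1,[0,0,-0.008],0],
    [1,[0,0,-0.008],0],
    [1,[0,0,-0.006],0],
    [1,[0,0,0],0],
    [1,[0,0,0],0],
    [1,[0,0,0],0],
    [1,[0,0,0],0],
  ],
)

```text
time_s: 11.5
ee_pos: [510.4, -65.7, 168.1]
orientation: [[-0.028, 1.0, -0.001], [1.0, 0.028, 0.006], [0.006, -0.001, -1.0]]
force: [-0.3, 0.2, -0.3]
opening: 14.5
```

Emit:
arm_command(
  increments=[
    [1,[0,0,-0.003],0],
    [1,[0,0,-0.003],0],
    [1,[0,0,-0.0015],0],
    [1,[0,0,-0.0015],0],
    [1,[0,0,-0.0015],0],
    [1,[0,0,-0.0015],0],
    [1,[0,0,-0.0015],0],
    [1,[0,0,-0.0015],0],
    [1,[0,0,0],0],
    [1,[0,0,0],0],
  ],
)

```text
time_s: 12.5
ee_pos: [510.7, -65.8, 152.4]
orientation: [[-0.028, 1.0, 0.0], [1.0, 0.028, 0.006], [0.006, 0.001, -1.0]]
force: [0.7, -0.0, 0.1]
opening: 15.0
```

Emit:
arm_command(
  increments=[
    [1,[0,0,-0.002],0],
    [1,[0,0,-0.002],0],
    [1,[0,0,-0.001],0],
    [1,[0,0,-0.001],0],
    [1,[0,0,-0.001],0],
    [1,[0,0,-0.001],0],
    [1,[0,0,-0.001],0],
    [1,[0,0,-0.001],0],
    [1,[0,0,-0.001],0],
    [1,[0,0,-0.001],0],
  ],
)

```text
time_s: 13.5
ee_pos: [510.8, -65.8, 139.7]
orientation: [[-0.028, 1.0, 0.001], [1.0, 0.028, 0.006], [0.006, 0.001, -1.0]]
force: [0.4, 0.1, 0.0]
opening: 14.5
```

Emit:
arm_command(
  increments=[
    [1,[0,0,-0.001],0],
    [1,[0,0,-0.001],0],
    [1,[0,0,-0.001],0],
    [1,[0,0,-0.001],0],
    [1,[0,0,-0.001],0],
    [1,[0,0,-0.0005],0],
    [1,[0,0,-0.0005],0],
    [1,[0,0,-0.0005],0],
    [1,[0,0,-0.0005],0],
    [1,[0,0,0],0],
  ],
)

```text
time_s: 14.5
ee_pos: [510.8, -65.8, 132.0]
orientation: [[-0.028, 1.0, 0.001], [1.0, 0.028, 0.006], [0.006, 0.001, -1.0]]
force: [0.6, -0.5, -0.8]
opening: 14.4
```

Emit:
arm_command(
  increments=[
    [1,[0,0,-0.0005],0],
    [1,[0,0,-0.0005],0],
    [1,[0,0,-0.0005],0],
    [1,[0,0,-0.0005],0],
    [1,[0,0,0],0],
    [1,[0,0,0],0],
    [1,[0,0,0],0],
    [1,[0,0,0],0],
    [1,[0,0,0],0],
    [1,[0,0,0],0],
  ],
)

```text
time_s: 15.5
ee_pos: [510.9, -65.9, 131.7]
orientation: [[-0.028, 1.0, 0.002], [1.0, 0.028, 0.005], [0.005, 0.002, -1.0]]
force: [-1.0, -0.2, 2.4]
opening: 14.4
```

Emit:
arm_command(
  increments=[
    [1,[0,0,0.01],0],
    [1,[0,0,0.02],0],
    [1,[0,0,0.02],0],
    [1,[0,0,0.02],0],
    [1,[-0.015,0.03,0.01],0],
    [1,[-0.015,0.03,0],0],
    [1,[-0.015,0.03,0],0],
    [1,[-0.015,0.03,0],0],
    [1,[-0.015,0.03,0],0],
    [1,[-0.015,0.03,0],0],
  ],
)

```text
time_s: 16.5
ee_pos: [419.1, 116.4, 217.2]
orientation: [[-0.02, 1.0, 0.006], [1.0, 0.02, 0.006], [0.006, 0.006, -1.0]]
force: [-0.9, 0.1, -0.3]
opening: 14.4
```

Emit:
arm_command(
  increments=[
    [1,[-0.01,0.015,0],0],
    [1,[0,0.008,0],0],
    [1,[0,0,0],0],
    [1,[0,0,0],0],
    [1,[0,0,0],0],
    [1,[0,0,0],0],
    [1,[0,0,0],0],
    [1,[0,0,0],0],
    [1,[0,0,0],0],
    [1,[0,0,0],0],
  ],
)

```text
time_s: 17.5
ee_pos: [409.6, 140.1, 218.6]
orientation: [[-0.02, 1.0, 0.008], [1.0, 0.02, 0.006], [0.006, 0.008, -1.0]]
force: [0.6, 0.0, -0.8]
opening: 14.5
```

Emit:
arm_command(
  increments=[
    [1,[-0.006,0.008,0],0],
    [1,[-0.006,0.008,0],0],
    [1,[-0.005,0.007,0],0],
    [1,[0,0,0],0],
    [1,[0,0,-0.01],0],
    [1,[0,0,-0.01],0],
    [1,[0,0,-0.003],0],
    [1,[0,0,0],0],
    [1,[0,0,0],0],
    [1,[0,0,0],0],
  ],
)

```text
time_s: 18.5
ee_pos: [390.3, 165.3, 192.5]
orientation: [[-0.021, 1.0, 0.007], [1.0, 0.021, 0.006], [0.006, 0.007, -1.0]]
force: [1.0, 0.6, -0.7]
opening: 14.5
```

```bash
python3 look.py w4 rod_hole; python3 - <<'E'
from h import *
import pickle
c,r=pickle.load(open("w4.pkl","rb"));im=cv2.imread("pics/w4.png")
u=proj(c,(391.7,165,70));print("hole proj",u,[proj(c,(391.7+a,165+b,70)).round(1).tolist() for a,b in [(5.5,0),(-5.5,0),(0,5.5)]]);e=state()["ee_pos"];print("tip proj",proj(c,(e[0],e[1],e[2]-105.1)),e,state()["orientation"].round(3)[:,2])
x,y=int(u[0]),int(u[1]);cv2.imwrite("pics/w4c.png",cv2.resize(im[y-90:y+60,x-100:x+100],None,fx=4,fy=4,interpolation=cv2.INTER_CUBIC));print("crop origin",x-100,y-90)
E
```

```text
rod_hole [([312.8, 233.5], 0.79)]
[390.4 165.4 192.7]
hole proj [315.65901388 234.04395461] [[324.4, 234.2], [306.9, 233.9], [315.9, 225.5]]
tip proj [313.74294438 241.46316381] [390.37895486 165.39287849 192.69894837] [ 0.007  0.006 -1.   ]
crop origin 215 144
```

View pics/w4c.png

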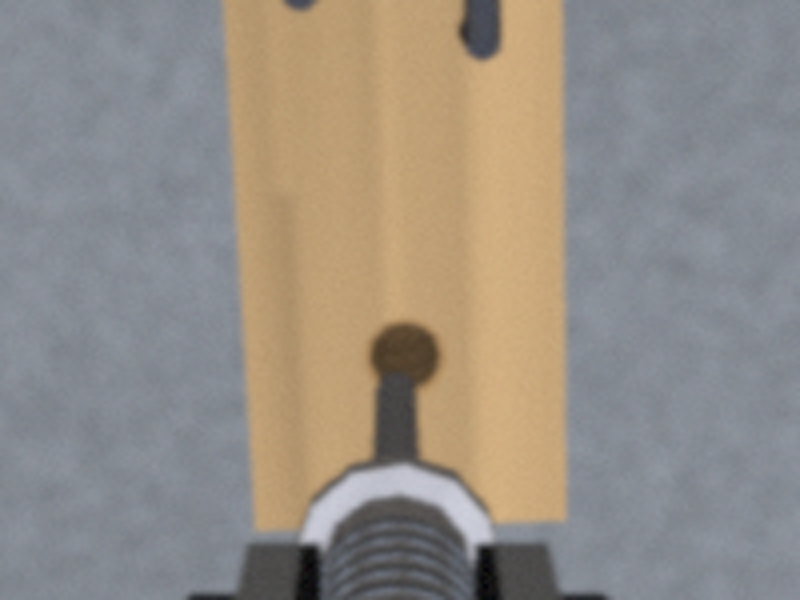

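Emit:
arm_command(
  increments=[
    [1,[0.0014,0.0004,0],0],
    [1,[0,0,0],0],
    [1,[0,0,-0.008],0],
    [1,[0,0,-0.008],0],
    [1,[0,0,-0.008],0],
    [1,[0,0,-0.008],0],
    [1,[0,0,0],0],
    [1,[0,0,0],0],
    [1,[0,0,0],0],
    [1,[0,0,0],0],
  ],
)

```text
time_s: 19.6
ee_pos: [391.7, 165.7, 157.5]
orientation: [[-0.021, 1.0, 0.006], [1.0, 0.021, 0.006], [0.006, 0.007, -1.0]]
force: [-0.5, 0.7, -1.2]
opening: 14.7
```

Emit:
arm_command(
  increments=[
    [1,[0,0,-0.01],0],
    [1,[0,0,-0.01],0],
    [1,[0,0,-0.01],0],
    [1,[0,0,-0.005],0],
    [1,[0,0,-0.002],0],
    [1,[0,0,-0.001],0],
    [1,[0,0,-0.001],0],
    [1,[0,0,-0.001],0],
    [1,[0,0,0],0],
    [1,[0,0,0],0],
  ],
)

```text
time_s: 20.6
ee_pos: [391.9, 165.7, 114.4]
orientation: [[-0.021, 1.0, 0.007], [1.0, 0.021, 0.006], [0.006, 0.007, -1.0]]
force: [-0.4, -0.2, -1.3]
opening: 14.5
```

Emit:
arm_command(
  increments=[
    [1,[0,0,-0.0007],0],
    [1,[0,0,-0.0007],0],
    [1,[0,0,0],0],
    [0,[0,0,0],0],
    [0,[0,0,0],0],
    [0,[0,0,0],0],
    [0,[0,0,0],0],
    [0,[0,0,0],0],
    [0,[0,0,0],0],
    [0,[0,0,0],0],
  ],
)

```text
time_s: 21.6
ee_pos: [392.4, 165.9, 114.0]
orientation: [[-0.021, 1.0, 0.009], [1.0, 0.021, 0.007], [0.007, 0.009, -1.0]]
force: [0.1, -0.3, 0.3]
opening: 85.7
```

Emit:
arm_command(
  increments=[
    [0,[0,0,0.03],0],
    [0,[0,0,0.04],0],
    [0,[0,0,0.04],0],
    [0,[0.02,0.01,0.02],0],
    [0,[0.03,0.01,0],0],
    [0,[0.03,0.01,0],0],
    [0,[0.03,0.01,0],0],
    [0,[0.02,0.01,0],0],
    [0,[0.01,0,0],0],
    [0,[0,0,0],0],
  ],
)

```text
time_s: 22.6
ee_pos: [536.1, 217.1, 249.2]
orientation: [[-0.021, 1.0, 0.01], [1.0, 0.021, 0.007], [0.007, 0.01, -1.0]]
force: [-1.5, -0.4, -0.1]
opening: 85.2
```

```bash
python3 look.py w5 castor_short_axle castor_medium_axle castor_long_axle castor_short_tip castor_medium_tip castor_long_tip castor_rack rod_handle
```

```text
castor_short_axle [([267.2, 263.6], 0.89), ([275.0, 57.8], 0.76), ([284.8, 66.0], 0.31)]
castor_medium_axle []
castor_long_axle [([383.2, 126.9], 0.63)]
castor_short_tip [([283.5, 66.7], 0.62)]
castor_medium_tip []
castor_long_tip []
castor_rack []
rod_handle [([107.1, 288.4], 0.78), ([33.2, 339.4], 0.65)]
[535.1 217.3 250.6]
```

View pics/w5.png

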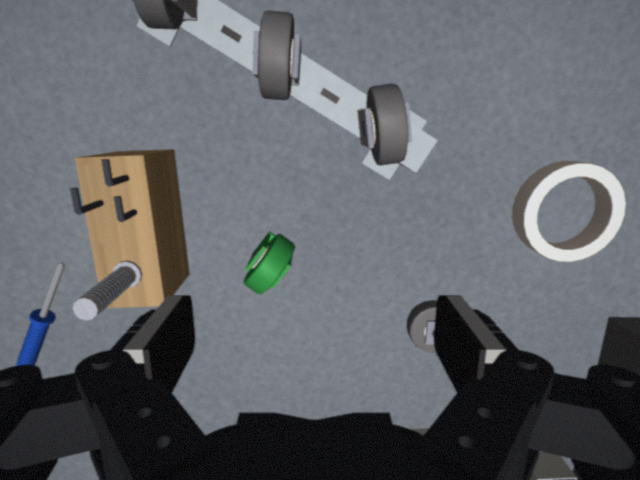

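```bash
python3 - <<'E'
from h import *
import pickle
c,r=pickle.load(open("w1.pkl","rb"));im=cv2.imread("pics/w1.png")
c5,_=pickle.load(open("w5.pkl","rb"))
S=get_calibration("side");T=get_calibration("top")
p,res=tri(ray(c,(617.7,100.7)),ray(c5,(383.2,126.9)),ray(S,(173.7,320.2)),ray(T,(195.6,212.8)));print("far",p,res)
p2,res=tri(ray(c,(617.7,100.7)),ray(c5,(383.2,126.9)));print("far wrist only",p2,res)
pm,res=tri(ray(c,(520.2,26.4)),ray(c5,(275,57.8)),ray(S,(178.5,350.5)));print("mid",pm,res)
for z in (40,28,16): print(z,proj(c,(p2[0],p2[1],z)),proj(c,(pm[0],pm[1],z)))
cv2.imwrite("pics/w1c.png",cv2.resize(im[0:165,430:640],None,fx=3.6,fy=3.6,interpolation=cv2.INTER_CUBIC))
E
```

```text
far [579.20230005 284.01891134 104.37098348] [np.float64(3.678630104500547), np.float64(1.3870486077722457), np.float64(3.9098984809596677), np.float64(2.590652192876434)]
far wrist only [579.37642951 281.49582054 104.58202783] [np.float64(1.1485484365778282), np.float64(1.148548436577967)]
mid [511.02841531 322.11384743 105.92740862] [np.float64(1.5082180932724623), np.float64(0.6544284205452049), np.float64(2.074347668626767)]
40 [557.80511737 102.83007808] [478.50679081  43.91293588]
28 [549.15033    103.41022739] [472.41934853  46.66090523]
16 [541.0829004  103.95100483] [466.75983296  49.21570158]
```

View pics/w1c.png

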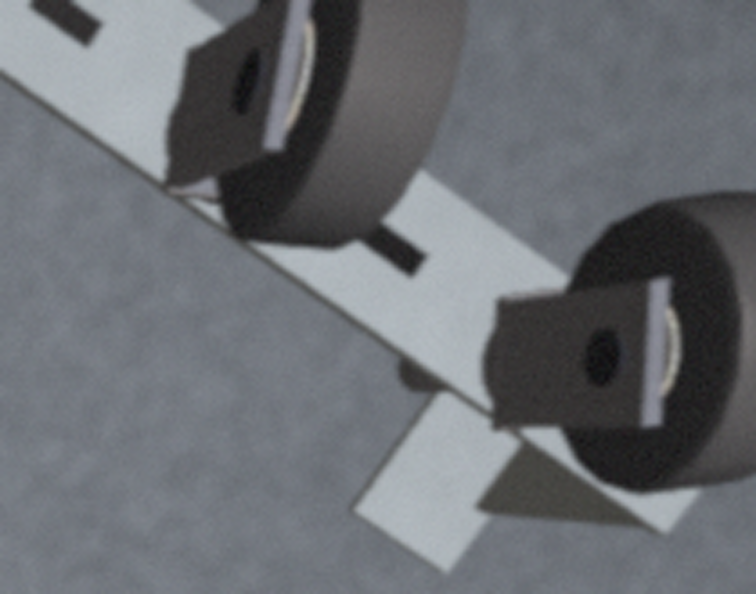

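Emit:
arm_command(
  increments=[
    [0,[0.015,0.02,0],0],
    [0,[0.015,0.02,0],0],
    [0,[0.012,0.018,0],0],
    [0,[0,0,0],0],
    [0,[0,0,0],0],
    [0,[0,0,0],0],
    [0,[0,0,0],0],
    [0,[0,0,0],0],
    [0,[0,0,0],0],
    [0,[0,0,0],0],
  ],
)

```text
time_s: 24.05
ee_pos: [576.2, 274.0, 253.2]
orientation: [[-0.019, 1.0, 0.015], [1.0, 0.019, 0.008], [0.008, 0.015, -1.0]]
force: [0.2, -0.6, -0.3]
opening: 85.5
```

```bash
python3 look.py w6 castor_long_axle castor_medium_axle castor_short_axle; python3 - <<'E'
from h import *
import pickle
c,r=pickle.load(open("w6.pkl","rb"));im=cv2.imread("pics/w6.png")
u=proj(c,(580,281,102));print(u,c["eye"],np.round(c["orientation"],3).tolist())
x,y=[int(v) for v in u];cv2.imwrite("pics/w6c.png",cv2.resize(im[y-75:y+75,x-100:x+100],None,fx=4,fy=4,interpolation=cv2.INTER_CUBIC));print(x-100,y-75)
E
```

```text
castor_long_axle [([318.3, 209.3], 0.74)]
castor_medium_axle [([103.0, 87.4], 0.58)]
castor_short_axle [([214.7, 150.5], 0.93), ([220.0, 323.9], 0.93)]
[576.3 274.3 253. ]
[317.07752805 213.12635414] [572.56076553 341.56365946 374.50040403] [[1.0, 0.015, 0.02], [0.019, -0.965, -0.261], [0.015, 0.262, -0.965]]
217 138
```

View pics/w6c.png

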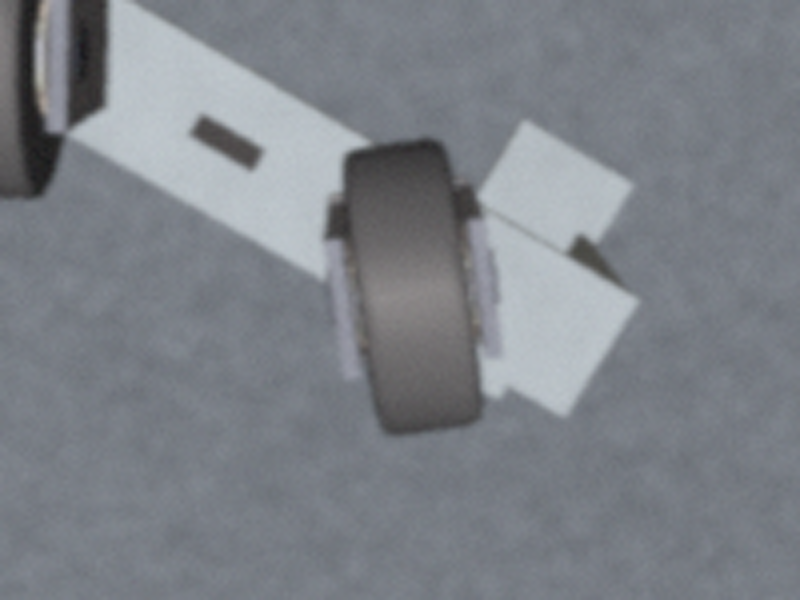

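```bash
python3 - <<'E'
from h import *
import pickle
c,r=pickle.load(open("w6.pkl","rb"))
f=lambda x,y,z:atz(c,(x/4+217,y/4+138),z)
L=[f(335,240,112),f(351,378,112)];R=[f(480,222,112),f(495,355,112)]
for a,b in (L,R):d=a-b;print(a.round(1),b.round(1),np.linalg.norm(d),np.degrees(np.arctan2(d[1],d[0])))
print("centre",np.mean(L+R,axis=0))
# tyre ends: point of tyre silhouette approx at z=105
a,b=f(395,145,104),f(432,430,104);d=a-b;print(a,b,np.linalg.norm(d),np.degrees(np.arctan2(d[1],d[0])),(a+b)/2)
# tyre top centre z=127
print("axle@102",atz(c,(318.3,209.3),102))
c1,_=pickle.load(open("w1.pkl","rb"));c5,_=pickle.load(open("w5.pkl","rb"))
print(tri(ray(c1,(617.7,100.7)),ray(c5,(383.2,126.9)),ray(c,(318.3,209.3))))
E
```

```text
[568.8 293.2 112. ] [571.7 269.7 112. ] 23.69346891796775 97.14946962963916
[592.5 296.6 112. ] [595.8 274.1 112. ] 22.767056399165593 98.32822403055441
centre [582.21165215 283.42902041 112.        ]
[578.48868888 308.02185176 104.        ] [585.99688391 258.31221928 104.        ] 50.27345775173265 98.58909184650392 [582.24278639 283.16703552 104.        ]
axle@102 [580.78476715 283.7114839  102.        ]
(array([580.67212958, 282.229913  , 101.55454401]), [np.float64(1.9163611288398696), np.float64(0.9778908410896018), np.float64(1.3634141643450657)])
```

Emit:
arm_command(
  increments=[
    [0.25,[0.0035,0.006,0],7],
    [0.25,[0.0015,0.003,0],0],
    [0.25,[0,0,0],0],
    [0.25,[0,0,-0.02],0],
    [0.25,[0,0,-0.03],0],
    [0.25,[0,0,-0.03],0],
    [0.25,[0,0,-0.012],0],
    [0.25,[0,0,0],0],
    [0.25,[0,0,0],0],
    [0.25,[0,0,0],0],
  ],
)

```text
time_s: 25.25
ee_pos: [581.9, 283.4, 162.3]
orientation: [[-0.128, 0.992, 0.019], [0.992, 0.128, 0.011], [0.008, 0.02, -1.0]]
force: [-0.6, -0.9, 0.5]
opening: 64.4
```

Emit:
arm_command(
  increments=[
    [0.25,[0,0,-0.02],0],
    [0.25,[0,0,-0.02],0],
    [0.25,[0,0,-0.018],0],
    [0.25,[0,0,-0.008],0],
    [0.25,[0,0,0],0],
    [0.25,[0,0,0],0],
    [0.25,[0,0,0],0],
    [0.25,[0,0,0],0],
    [0.25,[0,0,0],0],
    [0.25,[0,0,0],0],
  ],
)

```text
time_s: 26.25
ee_pos: [588.0, 285.9, 111.2]
orientation: [[-0.127, 0.991, 0.041], [0.992, 0.126, 0.02], [0.015, 0.043, -0.999]]
force: [-0.2, -0.8, -0.4]
opening: 64.2
```

```bash
python3 -c "
from station import *
s=state()
for k in s: print(k,s[k])"
```

```text
time_s 26.25
joint_pos [0.39921403 0.21371452 1.3478173  0.00276675 1.53440376 0.27251299]
dq [-0.00088524 -0.00409351 -0.00668481  0.00083779  0.00194903  0.00022358]
joint_efforts [ 1.80815889e-03 -5.10459387e+01 -4.16507328e+01  1.51312753e-02
 -2.48122690e-01  1.34553447e-04]
ee_pos [588.04356763 285.93428915 111.234935  ]
orientation [[-0.12663153  0.99110307  0.04097755]
 [ 0.99183718  0.12588651  0.02028796]
 [ 0.01494894  0.04321216 -0.99895407]]
force [-0.20451608 -0.78309004 -0.44068533]
wrist_torque [-0.05018378  0.00211984  0.03220537]
opening 64.22358453250092
```

Emit:
arm_command(
  increments=[
    [0.25,[-0.002,-0.001,0.025],0],
    [0.25,[-0.002,-0.001,0.025],0],
    [0.25,[0,0,0.025],0],
    [0.25,[0,0,0.025],0],
    [0.25,[0,0,0],0],
    [0.25,[0,0,0],0],
    [0.25,[0,0,0],0],
    [0.25,[0,0,0],0],
    [0.25,[0,0,0],0],
    [0.25,[0,0,0],0],
  ],
)

```text
time_s: 27.25
ee_pos: [581.6, 282.9, 208.9]
orientation: [[-0.127, 0.991, 0.033], [0.992, 0.126, 0.017], [0.013, 0.035, -0.999]]
force: [0.8, -0.7, -0.2]
opening: 64.2
```

Emit:
arm_command(
  increments=[
    [0.25,[-0.008,-0.004,-0.005],0],
    [0.25,[-0.008,-0.004,-0.005],0],
    [0.25,[-0.008,-0.004,-0.005],0],
    [0.25,[-0.008,-0.004,-0.005],0],
    [0.25,[-0.008,-0.004,-0.005],0],
    [0.25,[-0.008,-0.004,-0.005],0],
    [0.25,[-0.008,-0.004,-0.005],0],
    [0.25,[-0.008,-0.004,-0.005],0],
    [0.25,[-0.004,-0.002,-0.002],0],
    [0.25,[0,0,0],0],
  ],
)

```text
time_s: 28.25
ee_pos: [509.4, 246.9, 158.8]
orientation: [[-0.126, 0.992, 0.025], [0.992, 0.126, 0.013], [0.01, 0.026, -1.0]]
force: [-0.1, 0.8, 0.8]
opening: 64.0
```

Emit:
arm_command(
  increments=[
    [0.25,[0.03,0.015,0.015],0],
    [0.25,[0.03,0.015,0.015],0],
    [0.25,[0,0,0],0],
    [0.25,[0,0,0],0],
    [0.25,[0,0,0],0],
    [0.25,[0,0,0],0],
    [0.25,[0,0,0],0],
    [0.25,[0,0,0],0],
    [0.25,[0,0,0],0],
    [0.25,[0,0,0],0],
  ],
)

```text
time_s: 29.25
ee_pos: [566.9, 276.0, 184.5]
orientation: [[-0.126, 0.992, 0.016], [0.992, 0.126, 0.01], [0.008, 0.017, -1.0]]
force: [-0.4, -0.1, -0.3]
opening: 64.2
```

Emit:
arm_command(
  increments=[
    [0.25,[0.015,0.0075,0],0],
    [0.25,[0,0,0],0],
    [0.25,[0,0,-0.009],0],
    [0.25,[0,0,-0.009],0],
    [0.25,[0,0,-0.009],0],
    [0.25,[0,0,-0.009],0],
    [0.25,[0,0,-0.006],0],
    [0.25,[0,0,-0.003],0],
    [0.25,[0,0,0],0],
    [0.25,[0,0,0],0],
  ],
)

```text
time_s: 30.25
ee_pos: [579.8, 282.5, 134.2]
orientation: [[-0.126, 0.992, 0.013], [0.992, 0.126, 0.008], [0.007, 0.014, -1.0]]
force: [-0.5, -0.0, 0.2]
opening: 63.9
```

Emit:
arm_command(
  increments=[
    [0.25,[0.0018,0.0008,-0.004],0.5],
    [0.25,[0,0,-0.006],0],
    [0.25,[0,0,-0.006],0],
    [0.25,[0,0,-0.006],0],
    [0.25,[0,0,-0.006],0],
    [0.25,[0,0,-0.004],0],
    [0.25,[0,0,-0.003],0],
    [0.25,[0,0,-0.002],0],
    [0.25,[0,0,0],0],
    [0.25,[0,0,0],0],
  ],
)

```text
time_s: 31.25
ee_pos: [582.0, 283.5, 94.6]
orientation: [[-0.136, 0.991, 0.014], [0.991, 0.136, 0.009], [0.007, 0.015, -1.0]]
force: [0.7, -0.1, 0.3]
opening: 63.7
```

Emit:
arm_command(
  increments=[
    [1,[0,0,0],0],
    [1,[0,0,0],0],
    [1,[0,0,0],0],
    [1,[0,0,0],0],
    [1,[0,0,0],0],
    [1,[0,0,0],0],
    [1,[0,0,0],0],
    [1,[0,0,0.004],0],
    [1,[0,0,0.006],0],
    [1,[0,0,0.01],0],
  ],
)

```text
time_s: 32.25
ee_pos: [581.2, 283.1, 114.1]
orientation: [[-0.136, 0.991, 0.011], [0.991, 0.136, 0.008], [0.006, 0.011, -1.0]]
force: [0.6, 0.4, -2.0]
opening: 26.3
```

Emit:
arm_command(
  increments=[
    [1,[0,0,0.015],0],
    [1,[0,0,0.02],0],
    [1,[0,0,0.02],0],
    [1,[0,0,0.02],0],
    [1,[0,0,0.015],0],
    [1,[0,0,0],0],
    [1,[0,0,0],0],
    [1,[0,0,0],0],
    [1,[0,0,0],0],
    [1,[0,0,0],0],
  ],
)

```text
time_s: 33.25
ee_pos: [581.2, 283.1, 214.5]
orientation: [[-0.136, 0.991, 0.015], [0.991, 0.136, 0.009], [0.007, 0.016, -1.0]]
force: [-0.4, -0.7, -1.7]
opening: 26.2
```

```bash
python3 - <<'E'
from h import *
im=camera("side");cv2.imwrite("pics/side2.png",im);S=get_calibration("side")
e=state()["ee_pos"];ax=np.array([e[0],e[1],e[2]+7.4])
u=proj(S,ax);print(e,"axle",u,"collar",proj(S,ax-[0,0,38]),[(L,proj(S,ax-[0,0,38+L]).round(1).tolist()) for L in (24,36,48)])
x,y=[int(v) for v in u];cv2.imwrite("pics/s2c.png",cv2.resize(im[y-50:y+100,x-100:x+100],None,fx=4,fy=4,interpolation=cv2.INTER_CUBIC));print(x-100,y-50)
E
```

```text
[581.12369311 283.12237569 214.23136617] axle [163.83695453 270.44196662] collar [167.8605294  286.91194411] [(24, [170.3, 296.9]), (36, [171.5, 301.8]), (48, [172.7, 306.6])]
63 220
```

View pics/s2c.png

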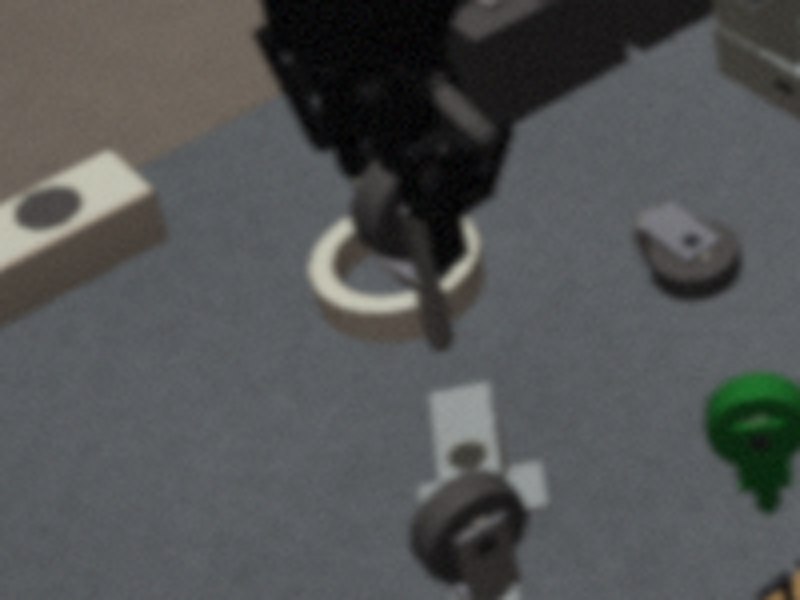

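```bash
python3 - <<'E'
from h import *
import pickle
for n in ("w2","w3"):
    c,_=pickle.load(open(n+".pkl","rb"));g=cv2.imread(f"pics/{n}.png",0)
    for l in cv2.createLineSegmentDetector().detect(g)[0][:,0]:
        if np.hypot(l[0]-l[2],l[1]-l[3])<40 or min(l[0],l[2])<285 or max(l[1],l[3])>240: continue
        for z in (36,75):
            a,b=atz(c,l[:2],z),atz(c,l[2:],z);d=b-a;an=np.degrees(np.arctan2(d[1],d[0]));an=(an+45)%90-45
            print(n,z,l.round(),round(np.linalg.norm(d)),round(an,2),a.round(1)[:2],b.round(1)[:2])
T=get_calibration("top");g=cv2.imread("pics/top0.png",0)
for l in cv2.createLineSegmentDetector().detect(g)[0][:,0]:
    if np.hypot(l[0]-l[2],l[1]-l[3])<70 or min(l[0],l[2])<318 or max(l[0],l[2])>442 or max(l[1],l[3])>270: continue
    a,b=atz(T,l[:2],36),atz(T,l[2:],36);d=b-a;an=np.degrees(np.arctan2(d[1],d[0]));print("top",l.round(),round((an+45)%90-45,2))
c,_=pickle.load(open("w3.pkl","rb"));print("w3 hole",atz(c,(314,234.5),75))
E
```

```text
w2 36 [359. 204. 308. 205.] 37 3.18 [533.8 -88.7] [497.  -90.8]
w2 75 [359. 204. 308. 205.] 32 3.18 [529.2 -81. ] [497.4 -82.8]
w2 36 [359. 148. 359. 202.] 38 3.3 [531.7 -49.6] [533.9 -87.5]
w2 75 [359. 148. 359. 202.] 33 3.3 [527.4 -47.2] [529.3 -80. ]
w2 36 [304. 150. 357. 148.] 37 3.32 [493.7 -51.4] [530.2 -49.3]
w2 75 [304. 150. 357. 148.] 32 3.32 [494.6 -48.8] [526.1 -47. ]
w2 36 [306. 204. 303. 152.] 37 3.54 [495.1 -90.2] [492.8 -52.9]
w2 75 [306. 204. 303. 152.] 32 3.54 [495.8 -82.2] [493.8 -50.1]
w2 36 [638. 129. 301. 142.] 232 3.35 [722.5 -32.6] [491.  -46.2]
w2 75 [638. 129. 301. 142.] 200 3.35 [692.2 -32.5] [492.3 -44.2]
w2 36 [357. 145. 301. 147.] 39 3.37 [530.1 -47.2] [491.1 -49.5]
w2 75 [357. 145. 301. 147.] 34 3.37 [526.  -45.1] [492.3 -47.1]
w2 36 [303. 144. 354. 142.] 36 3.41 [492.8 -47.7] [528.2 -45.6]
w2 75 [303. 144. 354. 142.] 31 3.41 [493.8 -45.5] [524.4 -43.7]
w2 36 [361. 143. 638. 133.] 191 3.4 [532.6 -46.4] [723.1 -35.1]
w2 75 [361. 143. 638. 133.] 165 3.4 [528.2 -44.5] [692.7 -34.7]
w2 36 [638. 135. 359. 146.] 192 3.39 [723.5 -37.1] [531.9 -48.4]
w2 75 [638.
[... 263 characters left out ...]
338. 206.] 31 3.33 [495.2 -48.8] [526.5 -47. ]
w3 36 [289. 197. 337. 195.] 34 3.48 [493.7 -49.1] [527.9 -47. ]
w3 75 [289. 197. 337. 195.] 30 3.48 [495.9 -41.9] [525.4 -40.1]
w3 36 [527.   4. 589.   7.] 40 -0.72 [643.9  80.3] [684.2  79.8]
w3 75 [527.   4. 589.   7.] 35 -0.72 [625.6  69.9] [660.5  69.5]
w3 36 [288. 187. 638. 176.] 249 3.31 [492.8 -41.8] [741.6 -27.4]
w3 75 [288. 187. 638. 176.] 215 3.31 [495.1 -35.6] [710.1 -23.1]
top [431. 243. 429. 173.] 2.96
top [416. 160. 339. 158.] 3.16
top [338. 260. 421. 261.] 3.08
top [339. 154. 419. 156.] 3.19
top [325. 169. 324. 243.] 3.16
top [433. 264. 332. 263.] 3.25
top [417. 153. 341. 152.] 3.18
w3 hole [511.91900335 -65.82470142  75.        ]
```

Emit:
arm_command(
  increments=[
    [1,[-0.005,-0.03,0],-8.5],
    [1,[-0.006,-0.03,0],-8.5],
    [1,[-0.006,-0.03,0],-8.5],
    [1,[-0.006,-0.03,0],-8.5],
    [1,[-0.006,-0.03,0],-8.5],
    [1,[-0.006,-0.03,0],-8.5],
    [1,[-0.006,-0.03,0],-8.5],
    [1,[-0.006,-0.03,0],-8.5],
    [1,[-0.006,-0.03,0],-8.5],
    [1,[-0.006,-0.03,0],-8.5],
  ],
)

```text
time_s: 34.3
ee_pos: [516.4, -23.7, 206.0]
orientation: [[0.979, 0.204, 0.003], [0.204, -0.979, -0.007], [0.001, 0.008, -1.0]]
force: [0.4, -1.0, -1.6]
opening: 26.2
```

Emit:
arm_command(
  increments=[
    [1,[-0.005,-0.015,0],-4],
    [1,[0,0,0],0],
    [1,[0,0,0],0],
    [1,[0,0,0],0],
    [1,[0,0,0],0],
    [1,[0,0,0],0],
    [1,[0,0,0],0],
    [1,[0,0,0],0],
    [1,[0,0,0],0],
    [1,[0,0,0],0],
  ],
)

```text
time_s: 35.3
ee_pos: [510.6, -39.2, 204.1]
orientation: [[0.991, 0.133, -0.0], [0.133, -0.991, -0.007], [-0.001, 0.007, -1.0]]
force: [-0.6, 0.6, -1.4]
opening: 26.6
```

Emit:
arm_command(
  increments=[
    [1,[0.0005,-0.01,0],-2.2],
    [1,[0.0005,-0.01,0],-2.1],
    [1,[0,-0.006,0],0],
    [1,[0,0,-0.008],0],
    [1,[0,0,-0.008],0],
    [1,[0,0,-0.008],0],
    [1,[0,0,-0.006],0],
    [1,[0,0,0],0],
    [1,[0,0,0],0],
    [1,[0,0,0],0],
  ],
)

```text
time_s: 36.3
ee_pos: [510.9, -67.8, 170.0]
orientation: [[0.999, 0.051, -0.003], [0.051, -0.999, -0.007], [-0.004, 0.007, -1.0]]
force: [1.2, 1.1, -0.8]
opening: 26.3
```

```bash
python3 look.py w7 socket_mouth castor_long_axle castor_long_tip; python3 - <<'E'
from h import *
import pickle
c,r=pickle.load(open("w7.pkl","rb"));im=cv2.imread("pics/w7.png");s=state();e=s["ee_pos"];print(e,s["orientation"].round(3).tolist(),s["force"])
print("hole",proj(c,(511.8,-65.2,75)),"hole+x5,+y5",proj(c,(516.8,-65.2,75)),proj(c,(511.8,-60.2,75)))
print("tip",proj(c,(e[0],e[1],e[2]-78.6)),"axle",proj(c,(e[0],e[1],e[2]+7.4)))
u=proj(c,(511.8,-65.2,75));x,y=[int(v) for v in u];cv2.imwrite("pics/w7c.png",cv2.resize(im[y-75:y+75,x-100:x+100],None,fx=4,fy=4,interpolation=cv2.INTER_CUBIC));print("origin",x-100,y-75)
E
```

```text
socket_mouth []
castor_long_axle [([312.7, 345.4], 0.93)]
castor_long_tip [([309.5, 253.5], 0.63)]
[511.1 -68.  170.4]
[511.08688225 -67.96139399 170.37575176] [[0.999, 0.051, -0.003], [0.051, -0.999, -0.007], [-0.003, 0.007, -1.0]] [-0.25515398  0.06252004 -1.29228774]
hole [308.86073907 241.81238324] hole+x5,+y5 [309.29743701 233.22766538] [299.92345428 241.3851302 ]
tip [313.91513768 252.94941988] axle [315.62916325 341.23531453]
origin 208 166
```

View pics/w7c.png

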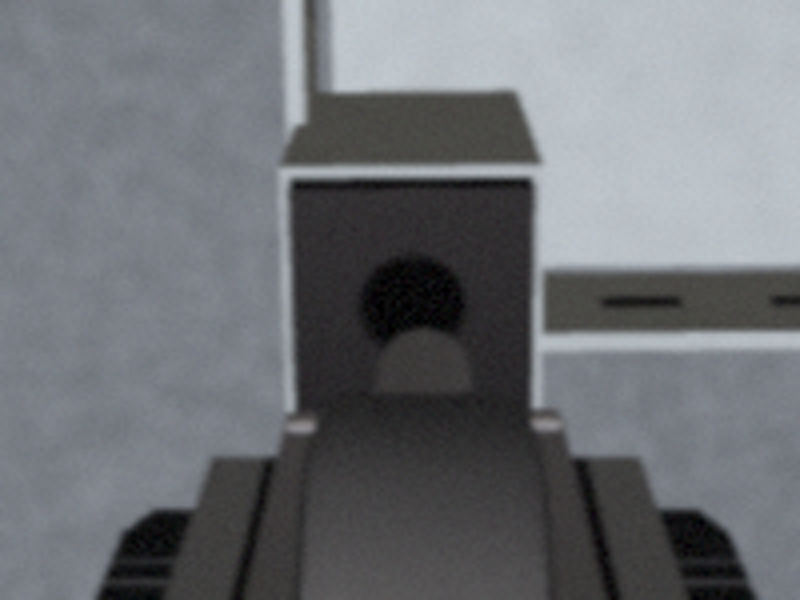

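Emit:
arm_command(
  increments=[
    [1,[0.0013,0.0015,0],0.4],
    [1,[0,0,0],0],
    [1,[0,0,-0.005],0],
    [1,[0,0,-0.005],0],
    [1,[0,0,-0.003],0],
    [1,[0,0,-0.0015],0],
    [1,[0,0,-0.0015],0],
    [1,[0,0,-0.0015],0],
    [1,[0,0,0],0],
    [1,[0,0,0],0],
  ],
)

```text
time_s: 37.5
ee_pos: [512.5, -66.3, 151.4]
orientation: [[0.998, 0.059, -0.002], [0.059, -0.998, -0.007], [-0.003, 0.007, -1.0]]
force: [-0.3, -0.9, -1.6]
opening: 26.3
```

Emit:
arm_command(
  increments=[
    [1,[0,0,-0.001],0],
    [1,[0,0,-0.001],0],
    [1,[0,0,-0.001],0],
    [1,[0,0,-0.001],0],
    [1,[0,0,-0.001],0],
    [1,[0,0,-0.001],0],
    [1,[0,0,0],0],
    [1,[0,0,0],0],
    [1,[0,0,0],0],
    [1,[0,0,0],0],
  ],
)

```text
time_s: 38.5
ee_pos: [512.7, -66.4, 145.3]
orientation: [[0.998, 0.059, -0.002], [0.059, -0.998, -0.007], [-0.002, 0.007, -1.0]]
force: [-0.0, -0.0, -2.0]
opening: 26.5
```

Emit:
arm_command(
  increments=[
    [1,[0,0,-0.0015],0],
    [1,[0,0,-0.0015],0],
    [1,[0,0,-0.0015],0],
    [1,[0,0,-0.0015],0],
    [1,[0,0,-0.0015],0],
    [1,[0,0,-0.0015],0],
    [1,[0,0,-0.0015],0],
    [1,[0,0,-0.0015],0],
    [1,[0,0,-0.0015],0],
    [1,[0,0,-0.0015],0],
  ],
)

```text
time_s: 39.5
ee_pos: [512.6, -66.3, 130.2]
orientation: [[0.998, 0.059, -0.001], [0.059, -0.998, -0.007], [-0.002, 0.007, -1.0]]
force: [-0.7, 0.9, 1.1]
opening: 26.7
```

Emit:
arm_command(
  increments=[
    [1,[0,0,-0.002],0],
    [1,[0,0,-0.002],0],
    [1,[0,0,-0.002],0],
    [1,[0,0,-0.002],0],
    [1,[0,0,-0.002],0],
    [1,[0,0,-0.002],0],
    [1,[0,0,-0.002],0],
    [1,[0,0,-0.002],0],
    [1,[0,0,-0.002],0],
    [1,[0,0,-0.002],0],
  ],
)

```text
time_s: 40.5
ee_pos: [512.5, -66.4, 109.3]
orientation: [[0.998, 0.059, -0.001], [0.059, -0.998, -0.007], [-0.001, 0.007, -1.0]]
force: [-2.7, 1.2, 1.7]
opening: 26.4
```

Emit:
arm_command(
  increments=[
    [1,[0,0,-0.001],0],
    [1,[0,0,-0.001],0],
    [1,[0,0,-0.0007],0],
    [1,[0,0,-0.0007],0],
    [1,[0,0,-0.0007],0],
    [1,[0,0,-0.0007],0],
    [1,[0,0,0],0],
    [1,[0,0,0],0],
    [1,[0,0,0],0],
    [1,[0,0,0],0],
  ],
)

```text
time_s: 41.5
ee_pos: [512.5, -66.4, 106.5]
orientation: [[0.998, 0.058, -0.0], [0.058, -0.998, -0.008], [-0.0, 0.008, -1.0]]
force: [-2.3, -0.0, 1.9]
opening: 26.5
```

Emit:
arm_command(
  increments=[
    [1,[0,0,-0.0015],0],
    [1,[0,0,-0.0015],0],
    [1,[0,0,-0.002],0],
    [1,[0,0,-0.002],0],
    [1,[0,0,0],0],
    [1,[0,0,0],0],
    [1,[0,0,0],0],
    [1,[0,0,0],0],
    [1,[0,0,0],0],
    [1,[0,0,0],0],
  ],
)

```text
time_s: 42.5
ee_pos: [512.3, -66.4, 106.5]
orientation: [[0.998, 0.059, 0.002], [0.059, -0.998, -0.008], [0.002, 0.008, -1.0]]
force: [-2.8, 0.7, 3.7]
opening: 26.5
```

Emit:
arm_command(
  increments=[
    [1,[0,0,-0.002],0],
    [1,[0,0,-0.003],0],
    [1,[0,0,-0.003],0],
    [1,[0,0,-0.003],0],
    [1,[0,0,-0.004],0],
    [1,[0,0,-0.004],0],
    [1,[0,0,-0.004],0],
    [1,[0,0,-0.004],0],
    [1,[0,0,-0.004],0],
    [1,[0,0,-0.004],0],
  ],
)

```text
time_s: 43.5
ee_pos: [512.1, -66.3, 106.4]
orientation: [[0.998, 0.059, 0.015], [0.059, -0.998, -0.012], [0.015, 0.012, -1.0]]
force: [-13.4, 2.7, 22.3]
opening: 26.2
```

Emit:
arm_command(
  increments=[
    [1,[0,0,0],0],
    [1,[0,0,0],0],
    [1,[0,0,0],0],
    [0.25,[0,0,0],0],
    [0.25,[0,0,0],0],
    [0.25,[0,0,0],0],
    [0.25,[0,0,0],0],
    [0.25,[0,0,0],0],
    [0.25,[0,0,0],0],
    [0.25,[0,0,0],0],
  ],
)

```text
time_s: 44.5
ee_pos: [512.9, -66.4, 105.0]
orientation: [[0.998, 0.059, 0.017], [0.059, -0.998, -0.012], [0.016, 0.013, -1.0]]
force: [-0.0, 0.3, 1.0]
opening: 63.8
```

Emit:
arm_command(
  increments=[
    [0.25,[0,0,0.005],0],
    [0.25,[0,0,0.01],0],
    [0.25,[0,0,0.02],0],
    [0.25,[0,0,0.02],0],
    [0.25,[0,0,0.03],0],
    [0.25,[0,0,0.03],0],
    [0.25,[0,0,0.03],0],
    [0.25,[0,0,0],0],
    [0.25,[0,0,0],0],
    [0.25,[0,0,0],0],
  ],
)

```text
time_s: 45.5
ee_pos: [511.6, -66.1, 262.0]
orientation: [[0.998, 0.059, 0.021], [0.059, -0.998, -0.013], [0.021, 0.014, -1.0]]
force: [0.3, -0.9, -1.2]
opening: 64.1
```

```bash
python3 look.py w8 castor_long_axle socket_mouth; python3 - <<'E'
from h import *
import pickle
c,r=pickle.load(open("w8.pkl","rb"));S=get_calibration("side");im=camera("side");cv2.imwrite("pics/side3.png",im)
m=[(np.round(x["location"],1).tolist(),round(x["score"],2)) for x in mark_of("side","castor_long_axle")];print(m)
print("expected home: side",proj(S,(511.8,-66,113)),"wrist",proj(c,(511.8,-66,113)))
e=mark_of("side","rod_handle");print([(x["location"],x["score"]) for x in e])
a=im[60:330,150:450];b=cv2.imread("pics/w8.png")
B=cv2.resize(b,(400,300));A=cv2.resize(a,(400,360));cv2.imwrite("pics/fin.png",np.hstack([A,cv2.copyMakeBorder(B,0,60,0,0,cv2.BORDER_CONSTANT)]))
E
```

```text
castor_long_axle [([310.7, 230.1], 0.81)]
socket_mouth []
[511.3 -66.1 260.5]
[([335.4, 247.1], 0.85), ([182.8, 386.5], 0.64), ([478.7, 260.6], 0.33)]
expected home: side [335.36242584 245.05583905] wrist [311.46778799 224.46759115]
[([383.8, 385.1], 0.62), ([293.4, 338.6], 0.6)]
```

```bash
python3 - <<'E'
from h import *
import pickle
c,r=pickle.load(open("w8.pkl","rb"));S=get_calibration("side")
print(tri(ray(c,(310.7,230.1)),ray(S,(335.4,247.1))), "px/mm z side",proj(S,(511.8,-66,113))-proj(S,(511.8,-66,123)))
g=cv2.imread("pics/w8.png",0)
for l in cv2.createLineSegmentDetector().detect(g)[0][:,0]:
    if np.hypot(l[0]-l[2],l[1]-l[3])<25 or min(l[0],l[2])<270 or max(l[0],l[2])>350 or max(l[1],l[3])>290 or min(l[1],l[3])<160: continue
    for z in (75,118):
        a,b=atz(c,l[:2],z),atz(c,l[2:],z);d=b-a;print(z,l.round(),np.linalg.norm(d).round(),round((np.degrees(np.arctan2(d[1],d[0]))+45)%90-45,1),a[:2].round(1),b[:2].round(1))
T=camera("top");t=get_calibration("top");cv2.imwrite("pics/top3.png",T);A=cv2.imread("pics/top0.png")
d=(cv2.absdiff(T,A).max(2)>40).astype(np.uint8);d=cv2.morphologyEx(d,cv2.MORPH_OPEN,np.ones((3,3)))
n,l,st,ce=cv2.connectedComponentsWithStats(d);print([(s[:].tolist()) for s in st[1:] if s[4]>15])
E
```

```text
(array([508.23526308, -64.55641732, 110.8208675 ]), [np.float64(1.540435817580255), np.float64(1.540435817580272)]) px/mm z side [-0.01853608  3.78648206]
75 [291. 191. 331. 191.] 31.0 3.1 [528.2 -49.3] [529.9 -80. ]
118 [291. 191. 331. 191.] 26.0 3.1 [534.9 -50.8] [536.3 -77.2]
75 [293. 179. 329. 179.] 28.0 3.7 [537.5 -50.8] [539.2 -78.4]
118 [293. 179. 329. 179.] 24.0 3.7 [542.9 -52.1] [544.4 -75.9]
75 [289. 233. 290. 193.] 32.0 1.8 [494.7 -49.8] [526.6 -48.8]
118 [289. 233. 290. 193.] 27.0 1.8 [506.1 -51.3] [533.5 -50.4]
75 [332. 188. 287. 188.] 35.0 3.6 [532.6 -80.8] [530.5 -46.3]
118 [332. 188. 287. 188.] 30.0 3.6 [538.7 -77.9] [536.9 -48.2]
75 [297. 261. 295. 213.] 39.0 5.5 [472.2 -57.3] [511.1 -53.6]
118 [297. 261. 295. 213.] 34.0 5.5 [486.8 -57.7] [520.2 -54.5]
75 [328. 214. 326. 261.] 38.0 1.4 [511.6 -79. ] [473.5 -79.9]
118 [328. 214. 326. 261.] 33.0 1.4 [520.6 -76.4] [487.9 -77.2]
75 [292. 214. 291. 246.] 25.0 0.7 [509.9 -51.4] [484.5 -51.7]
118 [292. 214. 291. 246.] 22.0 0.7 [519.2 -52.6] [497.3 -52.9]
75 [286. 191. 287. 233.] 34.0 3.4 [528.3 -45.9] [494.6 -47.9]
118 [286. 191. 287. 233.] 29.0 3.4 [535.  -47.9] [506.  -49.6]
[[291, 165, 36, 49, 1209], [327, 171, 38, 14, 194], [367, 179, 10, 6, 49], [301, 188, 78, 57, 1636], [345, 198, 13, 11, 94], [194, 206, 13, 14, 122], [279, 213, 28, 55, 561], [326, 245, 11, 9, 86], [338, 254, 18, 28, 222], [251, 268, 97, 120, 5979], [348, 277, 6, 7, 33], [233, 320, 8, 8, 58], [260, 336, 5, 6, 24], [284, 405, 40, 46, 755], [208, 413, 33, 12, 135], [626, 414, 14, 22, 223], [579, 417, 26, 8, 159], [169, 418, 113, 62, 3551], [338, 419, 300, 61, 9401], [633, 437, 7, 27, 117], [312, 449, 6, 4, 19], [323, 449, 14, 8, 52], [281, 451, 34, 29, 844], [321, 459, 35, 21, 591]]
```

```bash
python3 - <<'E'
from h import *
for n in ("top0","top3","side0","side3"):
    im=cv2.imread(f"pics/{n}.png").astype(int);m=((im[...,0]-im[...,2]>60)&(im[...,0]>90)).astype(np.uint8)
    k,l,st,ce=cv2.connectedComponentsWithStats(m);print(n,[(st[i].tolist(),ce[i].round(1).tolist()) for i in range(1,k) if st[i][4]>8])
a,b=cv2.imread("pics/side0.png"),cv2.imread("pics/side3.png")
d=(cv2.absdiff(a,b).max(2)>35).astype(np.uint8);d=cv2.morphologyEx(d,cv2.MORPH_OPEN,np.ones((3,3)))
n,l,st,ce=cv2.connectedComponentsWithStats(d);print([(s[:].tolist()) for s in st[1:] if s[4]>15])
E
```

```text
top0 [([232, 320, 10, 9, 65], [236.6, 323.9])]
top3 [([259, 335, 6, 8, 28], [262.0, 338.9])]
side0 [([367, 375, 34, 13, 209], [383.7, 380.6])]
side3 [([367, 375, 34, 13, 214], [383.7, 380.6])]
[[292, 0, 98, 105, 4722], [318, 0, 9, 8, 55], [328, 0, 24, 7, 112], [385, 20, 26, 22, 194], [330, 35, 32, 23, 332], [372, 35, 114, 104, 5220], [356, 49, 5, 5, 22], [573, 61, 67, 49, 1280], [491, 69, 149, 93, 2602], [307, 95, 58, 107, 2968], [538, 102, 39, 63, 841], [385, 107, 4, 5, 20], [484, 136, 156, 264, 19761], [460, 158, 73, 76, 2309], [535, 189, 41, 19, 362], [422, 214, 92, 156, 6070], [325, 233, 23, 29, 453], [617, 235, 23, 57, 631], [164, 308, 25, 28, 472], [418, 332, 5, 8, 25], [556, 336, 39, 14, 206], [608, 348, 18, 24, 103], [415, 360, 66, 38, 820], [583, 380, 49, 53, 972], [538, 383, 29, 18, 108], [589, 394, 49, 66, 852], [426, 401, 89, 79, 4378], [545, 407, 33, 34, 671], [502, 435, 47, 38, 694]]
```

```bash
python3 -c "
from station import *
s=state();print(s['time_s'],s['force']);print(job_done())"
```

```text
45.85 [ 0.68785519 -0.22193783  0.2558503 ]
the job is handed in; nothing more can be done
None
```

The long-stem castor is fitted, the rod is back in its hole, and the job was handed in at 45.9 s. The handover gave no verdict.

- **Depth:** The rod touched bottom at about 2–3 N, 48.4 mm below the mouth, so this is the 48 mm socket. I then stood the rod back in its hole in the tool block. The before-and-after side pictures show no change there.
- **Which castor:** I took the far castor from the rack. Once lifted, its stem measured 48 mm in the side view.
- **Fit:**
  - The tongue added about 3–4 N on the way in.
  - The castor stopped where the collar should meet the leg. Pushing up to about 22 N moved it no further, harder than the roughly 5 N the tongue needs.
  - The wheel reads about 3.4° against the dolly's 3.3°.
- **Other things:** The side pictures show no change on the bench other than the arm, the emptied rack hole and the fitted castor. A top-view change at the blue look-alike is most likely the arm hiding it, since the side view shows it exactly where it was.
- **Disagreement:** The final camera fix put the axle at about 111 mm high and about 3.5 mm off in x, against an expected 113 mm. The picture limit was used up, so I checked the fitted castor by numbers only. I trusted the stop position and the push force over that camera fix.

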